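Dim the microscope lamp to the third click and take the exposure

ROBOT

A 7-joint arm with a two-finger parallel gripper is mounted at the origin on the work surface. World frame = base frame: x ahead of the robot, y to its left, z up, the work surface at z = 0. Lengths are in mm, angles in rad, forces in N, time in s.
With the tool pointing down it reaches from about 375 to 925 mm from the base axis. Payload 3.1 kg.
Tool frame: the origin (TCP) lies at the very end of the fingers, on their centre line; the grasp point (between the pads) lies 19 mm behind it; z points along the fingers, y is the line along which they close (so a half turn about z gives the same grasp; the last joint's range is limited). The gripper opens to 85 mm and grips with 20 to 120 N. Pads are 22 mm wide; open, the fingers measure 114 mm over their backs; the gripper's body (76 mm by 85 mm) begins 54 mm behind the grasp point. The pads swing forward as they close: fully open they stand 13 mm farther back than shut.
Start: joints at [1.186, 0.383, 0.044, 1.598, -0.018, 1.161, -0.05], TCP at [183.894, -623.447, 231.269] pointing down, gripper open.
Joint ranges: [-2.61, 2.61], [-0.41, 2.15], [-1.48, 1.57], [0, 2.5], [-1.57, 4.71], [0.05, 1.97], [-2.85, 2.85]. Speed limits (rad/s): [2.79, 2.79, 3.14, 3.14, 3.14, 3.14, 3.14].

INTERFACE

Orientations are given as [roll, pitch, yaw] about the fixed x, y, z axes, in that order (R = Rz(yaw) Ry(pitch) Rx(roll)).
In Python, from station import arm gives the robot as it stands.
- The arm moves only by the tool send_rows, never from a script. Its argument "series" is a list that holds one entry, the list of rows, each a list of 7 numbers: the finger opening in cm, from 0 to 8.54, then the shift along the tool's x, y, z in cm, then the turn, a rotation vector about the tool's x, y, z in rad. A call has 1 to 8 rows; each row shifts and turns the commanded pose from where the row before left it, along the tool's axes as they then stand; what a row does not reach is not made up. A row lasts 1/10 s, in which the tool goes at most 50 mm and 8.59 degrees, less where a joint would pass 70% of its speed; a pose out of reach is approached as far as the arm can. A call with a gripper value outside its range is refused whole. The fingers move at their own pace and stop on an object; the grip force is fixed at half the most. Time passes only in rows, so rows that do not move let the fingers close. It gives the time, the measured TCP pose, the force, the opening and the grip force at its end, in the units of the state.
- arm.sense(): the state, without advancing time (a new reading comes with each control period).
- arm.camera(name): name is "side" or "top" or "wrist"; returns the picture (420x560x3 uint8, red, green, blue); there is no depth.
- arm.camera_model(name): a dict with "camera_matrix" (3x3 intrinsics, pixels), "rvec" (rotation vector, rad) and "tvec" (3), from world to camera coordinates, as OpenCV has them. Camera axes: x right, y down, z forward; pixel columns grow to the right and rows downward; lengths in mm; the calibration is good to about 2 mm. The wrist camera is an equidistant fisheye: a pixel r from the principal point sees the ray r / f radians off the axis. A picture is of the moment at which its call begins: read the wrist's pose just before it. camera_model takes no time and is no camera call; for the wrist camera it gives the pose at the moment of the call.
- arm.job_done(): hands the job in; it is judged then, once.
Trained networks look in the newest picture that a camera, given by its name, has taken for a name from the list of things; names that differ only in an ending like _2 or _b are one class to them, and where a whole thing is asked for, a point or a joint stands for the part that bears it (a point fixed in the world has none). Each returns a list of dicts, best first, with "p" (0 to 1); they miss things now and then, are a little off and sometimes report something else, mostly with a low value. They report only what shows in the picture. A call takes as long as a camera call. They do not tell look-alikes from the thing itself.
- arm.search_frame(camera, target): "bbox" ([centre column, centre row, width, height] as shares, 0 to 1, of the picture: columns of its width, rows of its height, round what is visible of it).
The state is a dict: "time": time; "qpos": joint angles; "dq": joint speeds; "joint_torque": joint torques, N m; "ee_pos": TCP position; "tcp_rot": TCP orientation; "ft_force": force on the tool from outside, world axes, zero at the start; "wrist_torque": the same for the moment, N m; "grip_width": finger opening in mm; "grasp_force": force on a finger pad.
Only numpy, scipy, OpenCV 4.12 (cv2) and the standard library are available. Lean on these libraries where they do the work, as an engineer would, in place of code of your own. Each camera call takes 0.05 s, during which the arm holds its last target. There are 200 camera calls.

TASK

Dim the lamp for the next picture: with closed fingers or a fingertip, push the click-stop lever on top of the lamp's attenuator box away from the lamp, counting the clicks, and leave it sitting in the third click without ever going past it. Then press the round button of the exposure release box fully down and let it come back up. Only push and press: do not pinch the lever, and leave the loose things lying around undisturbed.

Things in the scene. Friction and masses are not known exactly. Their poses are not given: they have to be found in the camera images.
- attenuator: The attenuator box, fixed: white, 70 mm (its x) by 220 mm (its y), top 90 mm above the table. Origin on the table under its centre. Its y axis runs along the lever's slot, away from the lamp. A black tube 52 mm thick sticks out 35 mm at its +y end, axis 52 mm above the table.
- lamp_top (a point): Centre of the top of the white finned lamp house (148 mm above the table, 130 x 130 mm in plan), fixed to the attenuator at its y = -250 mm; a tube 54 mm thick joins it to the box.
- lever_top (a point): Centre of the top face of the click-stop lever, a black upright paddle 24 mm wide (attenuator x), 12 mm thick (attenuator y, the way it slides) and 40 mm tall, standing in the slot in the box's top; its top is 132 mm and its lower edge 92 mm above the table.
- click_lever (a joint): Travel of the lever in m along attenuator +y; its centre is at attenuator y = -45 mm + value. Starts loose at 0 to 0.012. Notches (clicks) at 0.029, 0.043, 0.057 (the third), 0.071, 0.085; end stop 0.088. Humps 7 mm before and after each notch. About 5 N leaves a notch or climbs a hump, 1 N slides it elsewhere; past a hump a spring snaps it up to 7 mm ahead into the next notch.
- third_mark (a point): Point on the box top, in the middle of the slot, where the lever's centre stands in the third click. A pair of short dark marks, 22 mm either side of the slot, flanks each of the five notches.
- shutter_top (a point): Centre of the top of the release box's round black push button, 28 mm across; it moves with the button, which is pressed straight down. The release box is grey, 75 x 100 x 34 mm, fixed to the table; the button sits in a low aluminium ring on it.
- shutter (a joint): How far the button is pressed, m: 0 at rest, 0.006 fully down, which takes about 5 N; springs back by itself.
- objective: Bystander, loose, to be left alone: a microscope objective standing on its thread, brass, up to 34 mm across and 52 mm high. Origin at the centre of its underside.
- oil: Bystander, loose, to be left alone: a small closed amber bottle, 30 mm across, 60 mm high. Origin at the centre of its underside.
- slidebox: Bystander, loose, to be left alone: a closed grey slide box, 85 x 35 x 30 mm. Origin at the centre of its underside.
- filter_ring: Bystander, loose, to be left alone: a bare aluminium filter ring, 32 mm across, 7 mm high, lying on top of the attenuator box near its +y end. Origin at the centre of its underside.
- dish: Bystander, loose, to be left alone: a clear shallow dish, 60 mm across, 16 mm high. Origin at the centre of its underside.
- driver: Bystander, loose, to be left alone: a screwdriver 150 mm long lying along its own x axis.
- weight: Bystander, loose, to be left alone: a steel cylinder 28 mm across, 30 mm high. Origin at the centre of its underside.
Not all that is in view belongs to the job. What is shaped like the part that bears shutter_top but yellow is not meant.

How it is judged:
By the outcome, as a careful person would: the job done as asked, in the order asked, and still so for the second after the job is handed in, with the robot touching nothing.
It also fails if it takes over 67 s, if anything falls off the work surface, if the arm or the gripper's body presses on something with over 40 N, if the wrist force passes 120 N, or if a joint passes its speed limit or range.

## Working session

There is one attempt and no reset: what is moved stays moved. The work goes in short steps, Python scripts to look and compute and a tool call to move; the robot and the scene stay as the last step left them, time stands still between calls to the robot, and variables do not carry over. Pictures are saved under pics/ and viewed, at most 10 in all, crops included, and the job is handed in when it is done.

Besides the shell and the picture viewer there is one more tool, called after ">>>" as a command line: name --argument value ..., lists and objects as JSON in quotes. send_rows: Moves the arm, as the interface text tells. Its arguments: {"type":"object","properties":{"series":{"type":"array"}},"required":["series"]}

```bash
mkdir -p pics; cat > h.py <<'E'
import numpy as np, cv2
from station import arm
def snap(n,f=None):
    im=arm.camera(n)
    if f: cv2.imwrite('pics/'+f,im[:,:,::-1])
    return im
def ray(n,u,v):
    m=arm.camera_model(n);K=np.array(m['camera_matrix'],float);R=cv2.Rodrigues(np.array(m['rvec'],float))[0];t=np.array(m['tvec'],float).ravel()
    x=(u-K[0,2])/K[0,0];y=(v-K[1,2])/K[1,1]
    if n=='wrist':
        r=np.hypot(x,y);s=np.sin(r)/r if r>1e-9 else 1;d=np.array([x*s,y*s,np.cos(r)])
    else: d=np.array([x,y,1.])
    return -R.T@t,R.T@d
def atz(n,u,v,z):
    c,d=ray(n,u,v);return c+d*(z-c[2])/d[2]
def proj(n,P):
    m=arm.camera_model(n);K=np.array(m['camera_matrix'],float);R=cv2.Rodrigues(np.array(m['rvec'],float))[0]
    p=R@np.array(P,float)+np.array(m['tvec'],float).ravel()
    if n=='wrist':
        r=np.hypot(p[0],p[1]);q=np.arctan2(r,p[2])*p[:2]/max(r,1e-9)
    else:q=p[:2]/p[2]
    return q[0]*K[0,0]+K[0,2],q[1]*K[1,1]+K[1,2]
E
python3 - <<'E'
from h import *
np.set_printoptions(suppress=True,precision=3)
s=arm.sense();print({k:s[k] for k in('time','ee_pos','tcp_rot','ft_force','grip_width')})
Z=dict(attenuator=90,lamp_top=148,lever_top=132,shutter_top=40,objective=52,oil=60,slidebox=30,filter_ring=97,dish=16,driver=10,weight=30)
for c in('top','side'):
    snap(c,c+'1.png')
    for k,z in Z.items():
        for d in arm.search_frame(c,k)[:3]:
            b=d['bbox'];u,v=b[0]*560,b[1]*420
            print(c,k,round(d['p'],2),np.round([u,v,b[2]*560,b[3]*420]),np.round(atz(c,u,v,z)))
E
```

```text
{'time': 0.0, 'ee_pos': array([ 183.592, -622.536,  229.868]), 'tcp_rot': array([-3.139,  0.   ,  0.287]), 'ft_force': array([-0.887, -0.661,  0.042]), 'grip_width': 85.29123299229859}
top attenuator 0.74 [380. 215. 216.  72.] [ 563. -145.   90.]
top attenuator 0.28 [355. 172.  38.  16.] [662. -94.  90.]
top lamp_top 0.58 [381. 217. 213.  70.] [ 550. -138.  148.]
top objective 0.47 [311. 169.  12.  18.] [680.   6.  52.]
top oil 0.58 [327. 260.  19.   9.] [465. -27.  60.]
top slidebox 0.68 [355. 172.  36.  20.] [ 679. -100.   30.]
top filter_ring 0.39 [303. 213.  12.  16.] [569.  28.  97.]
top dish 0.59 [290. 262.  24.  25.] [465.  58.  16.]
top weight 0.44 [126. 254.  18.   9.] [488. 442.  30.]
top weight 0.43 [379. 215. 215.  65.] [ 572. -154.   30.]
side attenuator 0.72 [338. 177. 156. 134.] [ 543. -110.   90.]
side lamp_top 0.63 [340. 176. 155. 134.] [496. -50. 148.]
side lever_top 0.6 [338. 228.  16.  28.] [403.  70. 132.]
side lever_top 0.57 [327. 167.   9.  15.] [553. -78. 132.]
side shutter_top 0.58 [264. 276.  17.  15.] [473. 206.  40.]
side shutter_top 0.55 [185. 307.  16.  16.] [524. 365.  40.]
side objective 0.73 [265. 195.  10.  14.] [650.  31.  52.]
side objective 0.7 [293. 176.  28.  18.] [656. -75.  52.]
side objective 0.36 [341. 227.  17.  25.] [448.  -9.  52.]
side oil 0.56 [340. 227.  14.  27.] [446.  -0.  60.]
side slidebox 0.61 [293. 176.  27.  21.] [677. -98.  30.]
side filter_ring 0.42 [291. 194.   9.   5.] [572.  25.  97.]
side dish 0.59 [316. 254.  26.  20.] [455.  64.  16.]
side driver 0.87 [141. 290.  53.  56.] [643. 391.  10.]
side weight 0.83 [162. 353.  15.  25.] [480. 449.  30.]
```

View pics/top1.png

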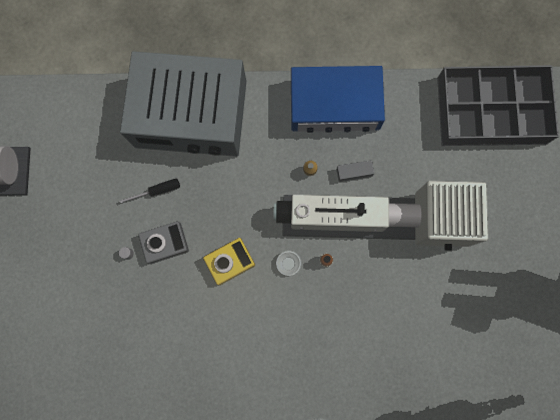

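View pics/side1.png

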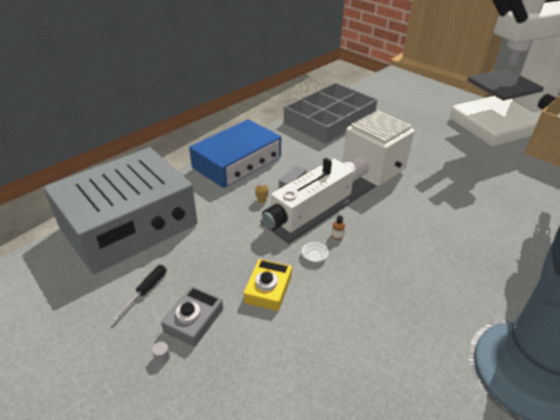

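The top picture shows the attenuator with its lever near (361,209), the lamp to the right at (457,210) and the filter ring at (302,212). The grey release box's button is at (156,242), and the yellow decoy is at (223,263). Next I'll enlarge the box.

```bash
python3 - <<'E'
from h import *
t=cv2.imread('pics/top1.png')
a=cv2.resize(t[185:240,270:400],None,fx=6,fy=6,interpolation=cv2.INTER_CUBIC)
b=cv2.resize(t[215:270,115:200],None,fx=4,fy=4,interpolation=cv2.INTER_CUBIC)
o=np.zeros((560,800,3),np.uint8);o[:330,:780]=a;o[335:555,:340]=b
cv2.imwrite('pics/crop1.png',o)
for n,u,v,z in[('button',156,242,40),('lever',361,208,132)]:print(n,atz('top',u,v,z))
print(arm.camera_model('top'))
E
```

```text
button [514.12787372 370.72990205  40.        ]
lever [572.08050752 -98.18058619 132.        ]
{'camera_matrix': array([[540.96867993,   0.        , 283.73503616],
       [  0.        , 540.96867993, 216.20120433],
       [  0.        ,   0.        ,   1.        ]]), 'rvec': array([ 2.11845454, -2.14462459,  0.16119794]), 'tvec': array([  78.26790864,  569.25778509, 1217.5324514 ])}
```

View pics/crop1.png

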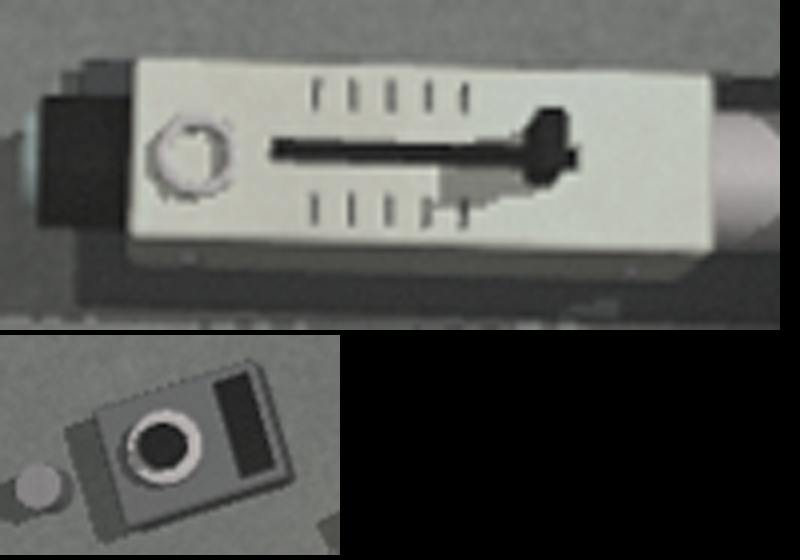

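```bash
python3 - <<'E'
from h import *
np.set_printoptions(suppress=True,precision=1)
f=lambda u,v,z:atz('top',270+(u+.5)/6-.5,185+(v+.5)/6-.5,z)
C=[f(*p,90) for p in[(134,60),(712,73),(715,248),(130,236)]]
for c in C:print(c)
ctr=np.mean(C,0);print('ctr',ctr)
d=(C[0]+C[3]-C[1]-C[2])[:2];d/=np.linalg.norm(d);print('yaxis',d,np.degrees(np.arctan2(d[1],d[0])))
x=np.array([d[1],-d[0]])
loc=lambda P:np.array([(P[:2]-ctr[:2])@x,(P[:2]-ctr[:2])@d])
print('marks',[loc(f(u,153,90)) for u in(316,353,391,428,465)],'expect -16,-2,12,26,40')
m=f(390.5,153,90);print('third',m,loc(m))
for p in[(547,143),(530,143),(570,143),(550,110),(545,180)]:print('lev132',p,f(*p,132),loc(f(*p,132)))
print('ring',f(190,155,97),loc(f(190,155,97)))
for z in(38,42,46):print(atz('top',155.5,242.5,z))
for n,P in[('b',(514,371,42))]:print(proj('side',P))
E
```

```text
[612.6  51.7  90. ]
[ 604.6 -166.3   90. ]
[ 537.9 -164.6   90. ]
[545.3  54.1  90. ]
ctr [575.1 -56.3  90. ]
yaxis [0. 1.] 87.97777746009952
marks [array([-0.5, 40. ]), array([-0.2, 26.1]), array([ 0.1, 11.8]), array([ 0.4, -2.1]), array([  0.7, -16. ])] expect -16,-2,12,26,40
third [575.6 -44.3  90. ] [ 0.1 12. ]
lev132 (547, 143) [571.2 -97.6 132. ] [ -2.4 -41.4]
lev132 (530, 143) [571.2 -91.4 132. ] [ -2.6 -35.3]
lev132 (570, 143) [ 571.1 -105.9  132. ] [ -2.3 -49.8]
lev132 (550, 110) [583.3 -99.1 132. ] [  9.8 -42.5]
lev132 (545, 180) [557.6 -96.4 132. ] [-16.1 -40.7]
ring [574.6  31.3  97. ] [-3.6 87.5]
[513.2 372.4  38. ]
[512.7 371.4  42. ]
[512.3 370.4  46. ]
(np.float64(185.70151084858333), np.float64(311.4104170832338))
```

>>> send_rows --series '[[[0,0,0,0,0,0,-0.14],[0,0,0,0,0,0,-0.14],[0,0,0,0,0,0,-0.14],[0,0,0,0,0,0,-0.14],[0,0,0,0,0,0,-0.14],[0,0,0,0,0,0,-0.14],[0,0,0,0,0,0,-0.14],[0,0,0,0,0,0,-0.14]]]'

```text
time: 2.0
ee_pos: [183.8, -623.5, 231.3]
tcp_rot: [-3.142, -0.0, 1.413]
ft_force: [-0.5, 0.1, 0.5]
grip_width: -0.1
grasp_force: 0.0
```

```bash
cat >> h.py <<'E'
from scipy.spatial.transform import Rotation as Ro
def need(P,yaw):
    s=arm.sense();R=Ro.from_euler('xyz',s['tcp_rot']);T=Ro.from_euler('xyz',[np.pi,0,yaw])
    print('pos',np.round(s['ee_pos'],1),'F',np.round(s['ft_force'],1),'t',s['time'])
    print('shift cm',np.round(R.inv().apply(np.array(P)-s['ee_pos'])/10,2),'turn',np.round((R.inv()*T).as_rotvec(),3))
E
python3 -c "
from h import *
need((572.5,-131.3,200),1.5355)"
```

```text
pos [ 183.8 -623.5  231.3] F [-0.5  0.1  0.5] t 2.0
shift cm [54.73 30.62  3.13] turn [-0.    -0.    -0.123]
```

>>> send_rows --series '[[[0,3.4,1.9,0,0,0,0],[0,3.4,1.9,0,0,0,0],[0,3.4,1.9,0,0,0,0],[0,3.4,1.9,0,0,0,0],[0,3.4,1.9,0,0,0,0],[0,3.4,1.9,0,0,0,0],[0,3.4,1.9,0,0,0,0],[0,3.4,1.9,0,0,0,0]]]'

```text
time: 2.8
ee_pos: [379.1, -378.7, 231.6]
tcp_rot: [3.141, 0.001, 1.407]
ft_force: [0.7, 0.4, 0.3]
grip_width: 0.3
grasp_force: 0.0
```

>>> send_rows --series '[[[0,3.4,1.9,0,0,0,0],[0,3.4,1.9,0,0,0,0],[0,3.4,1.9,0,0,0,0],[0,3.4,1.9,0,0,0,0],[0,3.4,1.9,0,0,0,0],[0,3.4,1.9,0,0,0,0],[0,3.4,1.9,0,0,0,0],[0,0,0,0,0,0,-0.123]]]'

```text
time: 3.6
ee_pos: [552.3, -158.6, 232.1]
tcp_rot: [3.138, -0.004, 1.544]
ft_force: [-0.6, 0.5, -0.9]
grip_width: -0.0
grasp_force: 0.0
```

```bash
python3 -c "
from h import *
need((572.5,-131.3,104),1.5355)
snap('wrist','w1.png')"
```

```text
pos [ 552.3 -158.6  232.1] F [-0.6  0.5 -0.9] t 3.6
shift cm [ 2.73  1.9  12.83] turn [ 0.004 -0.004  0.008]
```

View pics/w1.png

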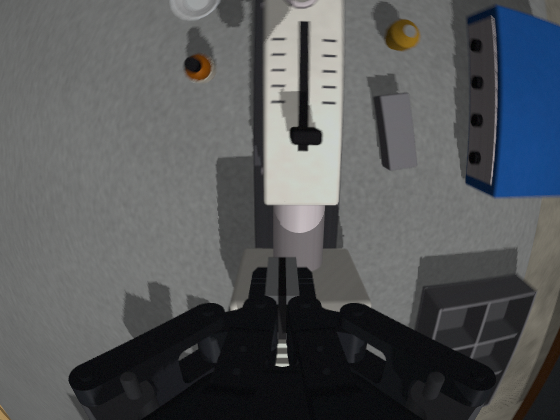

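The wrist view shows the lever at (306,137), the notch marks in rows 39–102 (third at row 70) and the slot at column 304. The way down behind the lever is clear.

>>> send_rows --series '[[[0,0.9,0.6,1,0,0,0],[0,0.9,0.6,1,0,0,0],[0,0.9,0.7,1,0,0,0],[0,0,0,2,0,0,0],[0,0,0,2,0,0,0],[0,0,0,2,0,0,0],[0,0,0,0,0,0,0]]]'

```text
time: 4.35
ee_pos: [565.2, -139.9, 136.9]
tcp_rot: [-3.133, -0.002, 1.529]
ft_force: [0.2, 0.5, -1.1]
grip_width: 0.4
grasp_force: 0.0
```

```bash
python3 - <<'E'
from h import *
need((572.5,-131.3,104),1.5355)
snap('wrist','w2.png')
print('third now px',proj('wrist',(575.6,-44.3,90)))
E
```

```text
pos [ 565.2 -139.9  136.9] F [ 0.2  0.5 -1.1] t 4.35
shift cm [0.88 0.72 3.29] turn [-0.008 -0.002 -0.007]
third now px (np.float64(289.51829785778597), np.float64(83.07995673095586))
```

View pics/w2.png

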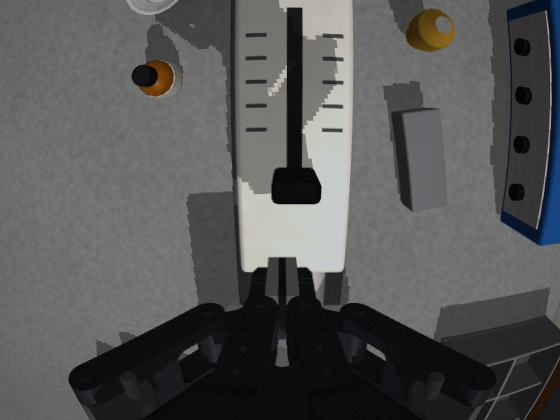

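The lever is at (296,185) with clear space behind it. The third mark at (294,82) matches my estimate to within 1 mm along the slot and about 3 mm sideways.

>>> send_rows --series '[[[0,0.4,0.45,0.8,0,0,0],[0,0.4,0.45,0.8,0,0,0],[0,0,0,0.9,0,0,0],[0,0,0,0.8,0,0,0],[0,0,0,0,0,0,0]]]'

```text
time: 4.9
ee_pos: [576.4, -132.9, 106.6]
tcp_rot: [-3.138, -0.0, 1.53]
ft_force: [-0.1, 0.5, -0.3]
grip_width: -0.1
grasp_force: 0.0
```

```bash
python3 - <<'E'
from h import *
need((575,-60.8,104),1.5355)
snap('wrist','w3.png')
print('third now px',proj('wrist',(577.5,-44.3,90)),'lev',proj('wrist',(575.5,-97.6,132)))
E
```

```text
pos [ 576.4 -132.9  106.6] F [-0.1  0.5 -0.3] t 4.9
shift cm [ 7.2  -0.43  0.26] turn [-0.003 -0.    -0.006]
third now px (np.float64(274.1099046991939), np.float64(92.76702581658881)) lev (np.float64(272.51956033724673), np.float64(227.69058945669235))
```

View pics/w3.png

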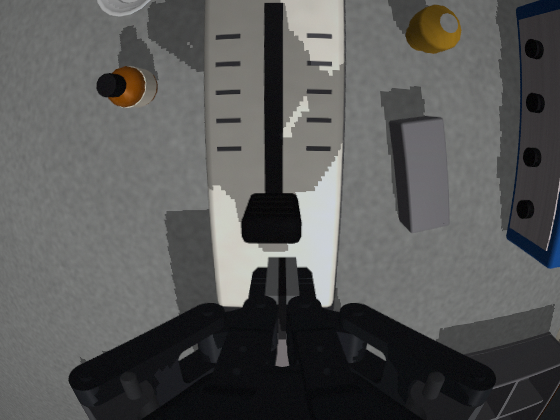

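>>> send_rows --series '[[[0,0.5,-0.4,0.2,0,0,0],[0,0.5,0,0,0,0,0],[0,0.3,0,0,0,0,0],[0,0,0,0,0,0,0]]]'

```text
time: 5.35
ee_pos: [574.6, -118.6, 106.7]
tcp_rot: [3.141, -0.0, 1.531]
ft_force: [0.5, 0.0, -0.3]
grip_width: 0.1
grasp_force: 0.0
```

>>> send_rows --series '[[[0,0.3,0,0,0,0,0],[0,0.3,0,0,0,0,0],[0,0.3,0,0,0,0,0],[0,0,0,0,0,0,0]]]'

```text
time: 5.75
ee_pos: [574.9, -110.3, 106.5]
tcp_rot: [3.141, -0.0, 1.53]
ft_force: [-0.0, -0.8, 0.2]
grip_width: -0.0
grasp_force: 0.0
```

>>> send_rows --series '[[[0,0.2,0,0,0,0,0],[0,0.2,0,0,0,0,0],[0,0.2,0,0,0,0,0],[0,0,0,0,0,0,0]]]'

```text
time: 6.15
ee_pos: [575.0, -104.3, 106.3]
tcp_rot: [3.141, -0.0, 1.53]
ft_force: [0.0, -0.4, 0.3]
grip_width: 0.1
grasp_force: 0.1
```

```bash
python3 - <<'E'
from h import *
need((575,-65,104),1.5355)
snap('wrist','w4.png')
print('third now px',proj('wrist',(577.5,-44.3,90)))
E
```

```text
pos [ 575.  -104.3  106.3] F [ 0.  -0.4  0.3] t 6.15
shift cm [ 3.93 -0.16  0.23] turn [ 0.    -0.    -0.005]
third now px (np.float64(280.7716322325601), np.float64(150.86543155240787))
```

View pics/w4.png

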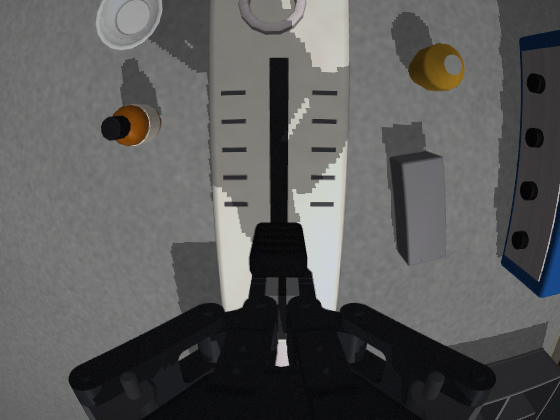

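The lever's lower front edge is at row ~225, just short of the first mark at row 204, and the finger sits behind it. Next I push towards the first click and measure again.

>>> send_rows --series '[[[0,0.2,0,0,0,0,0],[0,0.2,0,0,0,0,0],[0,0.2,0,0,0,0,0],[0,0,0,0,0,0,0]]]'

```text
time: 6.6
ee_pos: [574.7, -103.3, 106.2]
tcp_rot: [-3.141, 0.005, 1.527]
ft_force: [-0.3, -6.8, 0.7]
grip_width: 0.0
grasp_force: 3.3
```

>>> send_rows --series '[[[0,0.1,0,0,0,0,0],[0,0.1,0,0,0,0,0],[0,0,0,0,0,0,0]]]'

```text
time: 6.9
ee_pos: [574.7, -103.0, 106.3]
tcp_rot: [-3.141, 0.007, 1.526]
ft_force: [-0.5, -8.3, -0.7]
grip_width: 0.4
grasp_force: 4.3
```

>>> send_rows --series '[[[0,0.1,0,0,0,0,0],[0,0.1,0,0,0,0,0],[0,0,0,0,0,0,0]]]'

```text
time: 7.2
ee_pos: [574.8, -102.8, 106.3]
tcp_rot: [-3.141, 0.009, 1.525]
ft_force: [-0.8, -10.0, 0.1]
grip_width: 0.1
grasp_force: 5.3
```

```bash
cat >> h.py <<'E'
def front():
    "bottom front edge of lever: dark-paddle edge along columns beside the slot"
    im=snap('wrist').max(2).astype(int)
    out=[]
    for dx in(-9,9):   # mm beside the slot centre, on the box top
        pr=[]
        ys=np.arange(-110,-20,.5)
        for y in ys:
            u,v=proj('wrist',(577.5+dx+.035*(y+44.3),y,90));pr.append(im[int(round(v)),int(round(u))])
        pr=np.array(pr);d=np.where(pr<45)[0]
        out.append(ys[d[-1]] if len(d) else None)
    return out   # world y of edge; lever value ~ (edge-6+56.3)+45
E
python3 - <<'E'
from h import *
need((575,-65,104),1.5355)
f=front();print(f,[y-6+56.3+45 for y in f])
print('w4 check',atz('wrist',280,225,92))
E
```

```text
pos [ 574.8 -102.8  106.3] F [ -0.8 -10.    0.1] t 7.2
shift cm [ 3.78 -0.15  0.2 ] turn [-0.     0.009 -0.011]
[np.float64(-80.0), np.float64(-81.5)] [np.float64(15.299999999999997), np.float64(13.799999999999997)]
w4 check [575.59054722 -80.89987425  92.        ]
```

>>> send_rows --series '[[[0,0.1,0,0,0,0,0],[0,0.1,0,0,0,0,0],[0,0,0,0,0,0,0]]]'

```text
time: 7.55
ee_pos: [574.8, -102.6, 106.4]
tcp_rot: [-3.141, 0.011, 1.524]
ft_force: [-0.0, -12.7, 1.4]
grip_width: -0.0
grasp_force: 6.3
```

```bash
python3 - <<'E'
from h import *
need((575,-65,104),1.5355)
f=front();print(f,[y-6+56.3+45 for y in f])
im=snap('wrist');s=snap('side');c=np.zeros((600,800,3),np.uint8)
c[:,:400]=cv2.resize(im[170:320,230:330],(400,600),interpolation=cv2.INTER_CUBIC)
c[:400,400:]=cv2.resize(s[120:240,270:390],(400,400),interpolation=cv2.INTER_CUBIC)
cv2.imwrite('pics/c5.png',c[:,:,::-1])
E
```

```text
pos [ 574.8 -102.6  106.4] F [ -0.  -12.7   1.4] t 7.55
shift cm [ 3.76 -0.15  0.2 ] turn [-0.     0.011 -0.012]
[np.float64(-80.5), np.float64(-81.5)] [np.float64(14.799999999999997), np.float64(13.799999999999997)]
```

View pics/c5.png

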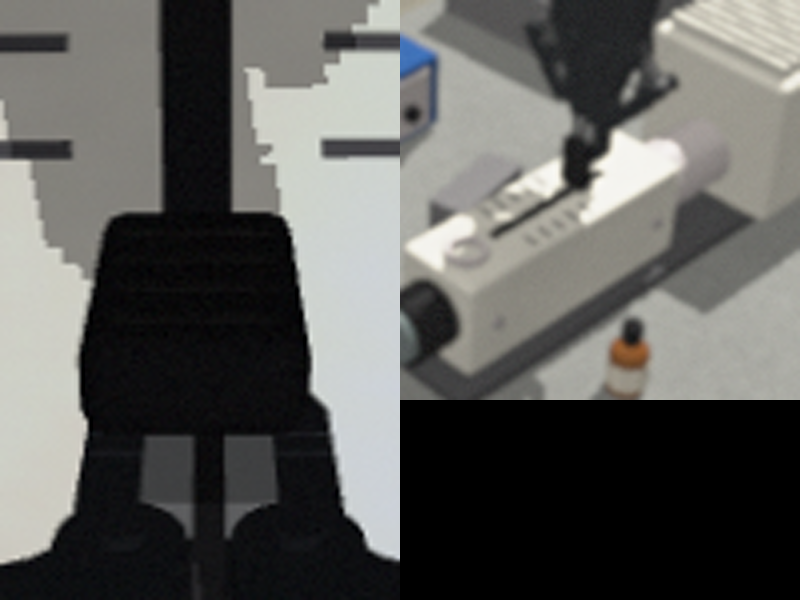

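>>> send_rows --series '[[[0,0.1,0,0,0,0,0],[0,0.1,0,0,0,0,0],[0,0,0,0,0,0,0],[0,0,0,0,0,0,0]]]'

```text
time: 8.1
ee_pos: [574.7, -102.4, 106.4]
tcp_rot: [-3.141, 0.013, 1.522]
ft_force: [-0.5, -14.5, 1.1]
grip_width: -0.1
grasp_force: 7.3
```

>>> send_rows --series '[[[0,0,0,0,0,0,0],[0,0,0,0,0,0,0],[0,0,0,0,0,0,0],[0,0,0,0,0,0,0]]]'

```text
time: 8.5
ee_pos: [574.8, -102.3, 106.4]
tcp_rot: [-3.141, 0.013, 1.522]
ft_force: [-0.4, -14.8, 0.8]
grip_width: 0.0
grasp_force: 7.3
```

```bash
python3 - <<'E'
from h import *
need((575,-65,104),1.5355)
s=arm.sense();print(s['qpos'],s['joint_torque'],s['wrist_torque'],s['grasp_force'])
E
```

```text
pos [ 574.8 -102.3  106.4] F [ -0.4 -14.8   0.8] t 8.5
shift cm [ 3.73 -0.16  0.19] turn [-0.     0.013 -0.013]
[ 0.49787127  0.44858738 -0.48428219  1.84120918  0.27373007  0.91641982
 -0.16242293] [-8.43133003e+00 -3.82426929e+01 -1.33562762e+01 -1.91953593e+01
 -3.50893825e+00 -6.50386792e-01 -2.27500725e-02] [-3.08268353  0.14363752 -0.01946256] 7.320097088813782
```

>>> send_rows --series '[[[0,-0.6,0,0,0,0,0],[0,-0.6,0,0,0,0,0],[0,-0.6,0,0,0,0,0],[0,-0.6,0,0,0,0,0],[0,0,0,0,0,0,0]]]'

```text
time: 9.0
ee_pos: [574.4, -115.0, 106.1]
tcp_rot: [-3.141, -0.0, 1.53]
ft_force: [-0.1, -0.0, -0.9]
grip_width: -0.2
grasp_force: 0.0
```

```bash
python3 - <<'E'
from h import *
need((575,-104,99),1.5355)
f=front();print(f,[y-6+56.3+45 for y in f])
im=snap('wrist');s=snap('top');c=np.zeros((600,800,3),np.uint8)
c[:,:400]=cv2.resize(im[170:320,230:330],(400,600),interpolation=cv2.INTER_CUBIC)
c[:400,400:]=cv2.resize(s[180:240,330:390],(400,400),interpolation=cv2.INTER_CUBIC)
cv2.imwrite('pics/c6.png',c[:,:,::-1])
E
```

```text
pos [ 574.4 -115.   106.1] F [-0.1 -0.  -0.9] t 9.0
shift cm [1.1  0.02 0.71] turn [-0.    -0.    -0.006]
[np.float64(-80.0), np.float64(-82.0)] [np.float64(15.299999999999997), np.float64(13.299999999999997)]
```

View pics/c6.png

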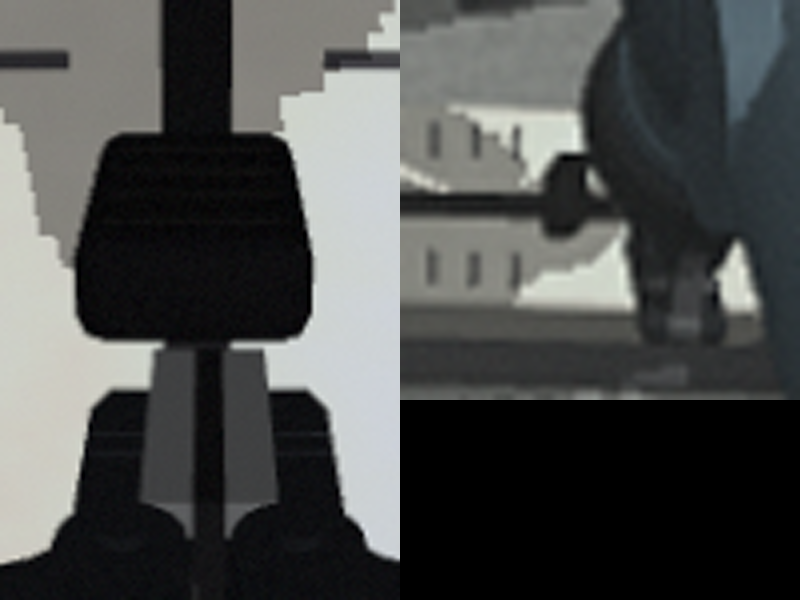

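The crop shows the fingers clear behind the lever. The lever stayed at about 14 mm without springing back. I'll try pushing lower, near its base.

>>> send_rows --series '[[[0,0,0,0.5,0,0,0],[0,0.5,0,0.1,0,0,0],[0,0.4,0,0,0,0,0],[0,0.2,0,0,0,0,0],[0,0,0,0,0,0,0]]]'

```text
time: 9.65
ee_pos: [574.6, -104.0, 100.1]
tcp_rot: [-3.141, 0.001, 1.53]
ft_force: [-0.8, -1.1, -1.1]
grip_width: 0.2
grasp_force: 0.5
```

>>> send_rows --series '[[[0,0.2,0,0,0,0,0],[0,0.2,0,0,0,0,0],[0,0,0,0,0,0,0]]]'

```text
time: 9.95
ee_pos: [574.6, -103.4, 100.1]
tcp_rot: [-3.141, 0.004, 1.528]
ft_force: [-1.1, -6.2, -2.3]
grip_width: 0.1
grasp_force: 2.9
```

>>> send_rows --series '[[[0,0.2,0,0,0,0,0],[0,0.2,0,0,0,0,0],[0,0,0,0,0,0,0]]]'

```text
time: 10.25
ee_pos: [574.6, -103.1, 100.2]
tcp_rot: [-3.141, 0.008, 1.525]
ft_force: [-0.6, -9.7, -0.1]
grip_width: -0.1
grasp_force: 4.9
```

```bash
python3 - <<'E'
from h import *
f=front();print(f,[y-6+56.3+45 for y in f]);s=arm.sense();print(s['wrist_torque'],s['grasp_force'],s['ft_force'])
E
```

```text
[np.float64(-80.5), np.float64(-81.5)] [np.float64(14.799999999999997), np.float64(13.799999999999997)]
[-2.01684266  0.1196589   0.02967819] 4.91318017244339 [-0.57354815 -9.73230026 -0.57568422]
```

>>> send_rows --series '[[[0,0.2,0,0,0,0,0],[0,0.2,0,0,0,0,0],[0,0.2,0,0,0,0,0],[0,0,0,0,0,0,0]]]'

```text
time: 10.7
ee_pos: [574.6, -102.5, 100.3]
tcp_rot: [-3.141, 0.014, 1.522]
ft_force: [-0.8, -16.9, -2.0]
grip_width: -0.1
grasp_force: 8.1
```

>>> send_rows --series '[[[0,0.1,0,0,0,0,0],[0,0.1,0,0,0,0,0],[0,0,0,0,0,0,0]]]'

```text
time: 11.0
ee_pos: [574.5, -102.3, 100.3]
tcp_rot: [-3.141, 0.016, 1.521]
ft_force: [-1.1, -17.7, 0.1]
grip_width: 0.0
grasp_force: 9.1
```

>>> send_rows --series '[[[0,0.1,0,0,0,0,0],[0,0.1,0,0,0,0,0],[0,0,0,0,0,0,0]]]'

```text
time: 11.3
ee_pos: [574.5, -102.2, 100.4]
tcp_rot: [-3.141, 0.018, 1.519]
ft_force: [-1.8, -20.6, 0.3]
grip_width: 0.5
grasp_force: 10.2
```

```bash
python3 - <<'E'
from h import *
f=front();print(f,[y-6+56.3+45 for y in f]);s=arm.sense();print(s['wrist_torque'],s['grasp_force'],s['ft_force'])
E
```

```text
[np.float64(-80.0), np.float64(-81.0)] [np.float64(15.299999999999997), np.float64(14.299999999999997)]
[-4.14246826  0.23843699  0.04264213] 10.154791921377182 [ -1.71316756 -20.41080476  -0.89582916]
```

>>> send_rows --series '[[[0,-0.9,0,0,0,0,0],[0,-0.9,0,0,0,0,0],[0,-0.8,0,0,0,0,0],[0,0,0,-1,0,0,0],[0,0,0,-1.2,0,0,0],[0,0.2,0,0,0,0,0],[0,0,0,0,0,0,0]]]'

```text
time: 12.05
ee_pos: [575.7, -108.1, 123.5]
tcp_rot: [3.139, -0.001, 1.532]
ft_force: [0.1, 0.4, 0.4]
grip_width: 0.3
grasp_force: 0.0
```

```bash
python3 - <<'E'
from h import *
need((575,-104,122),1.5355)
f=front();print(f,[y-6+56.3+45 for y in f])
E
```

```text
pos [ 575.7 -108.1  123.5] F [0.1 0.4 0.4] t 12.05
shift cm [ 0.4  -0.08  0.15] turn [ 0.002 -0.001 -0.003]
[np.float64(-81.5), np.float64(-83.0)] [np.float64(13.799999999999997), np.float64(12.299999999999997)]
```

>>> send_rows --series '[[[0,0.2,0,0,0,0,0],[0,0.2,0,0,0,0,0],[0,0.2,0,0,0,0,0],[0,0,0,0,0,0,0]]]'

```text
time: 12.5
ee_pos: [574.5, -104.0, 121.9]
tcp_rot: [-3.141, 0.0, 1.53]
ft_force: [-0.9, 0.1, -0.1]
grip_width: -0.0
grasp_force: 0.3
```

>>> send_rows --series '[[[0,0.2,0,0,0,0,0],[0,0.2,0,0,0,0,0],[0,0,0,0,0,0,0]]]'

```text
time: 12.8
ee_pos: [574.6, -103.3, 122.0]
tcp_rot: [-3.141, 0.004, 1.528]
ft_force: [-0.1, -5.6, -0.7]
grip_width: -0.0
grasp_force: 2.7
```

>>> send_rows --series '[[[0,0.2,0,0,0,0,0],[0,0.2,0,0,0,0,0],[0,0,0,0,0,0,0]]]'

```text
time: 13.1
ee_pos: [574.6, -102.8, 122.1]
tcp_rot: [-3.141, 0.008, 1.526]
ft_force: [-0.4, -9.8, -0.2]
grip_width: 0.0
grasp_force: 4.7
```

```bash
python3 - <<'E'
from h import *
f=front();print(f,[y-6+56.3+45 for y in f]);s=arm.sense();print(s['wrist_torque'],s['ft_force'])
im=snap('wrist');s=snap('side');c=np.zeros((600,800,3),np.uint8)
c[:,:400]=cv2.resize(im[170:320,230:330],(400,600),interpolation=cv2.INTER_CUBIC)
c[:400,400:]=cv2.resize(s[140:200,300:360],(400,400),interpolation=cv2.INTER_CUBIC)
cv2.imwrite('pics/c7.png',c[:,:,::-1])
E
```

```text
[np.float64(-80.5), np.float64(-82.0)] [np.float64(14.799999999999997), np.float64(13.299999999999997)]
[-1.97947375  0.07569936 -0.02536468] [ 0.19702372 -9.5186184  -0.42105706]
```

```bash
python3 - <<'E'
from h import *
im=snap('wrist');s=snap('side');t=snap('top')
g=lambda a:np.clip(255*(np.clip(a/255.,0,1)**.4),0,255).astype(np.uint8)
c=np.zeros((600,800,3),np.uint8)
c[:,:400]=cv2.resize(g(im[140:290,230:330]),(400,600),interpolation=cv2.INTER_CUBIC)
c[:300,400:]=cv2.resize(g(s[140:200,290:370]),(400,300),interpolation=cv2.INTER_CUBIC)
c[300:,400:]=cv2.resize(g(t[185:240,305:378]),(400,300),interpolation=cv2.INTER_CUBIC)
cv2.imwrite('pics/c8.png',c[:,:,::-1])
s=arm.sense();print(s['time'],s['ft_force'],s['ee_pos'])
E
```

```text
13.4 [-0.54026941 -9.58971534 -0.43048048] [ 574.53112994 -102.76741482  122.06539745]
```

View pics/c8.png

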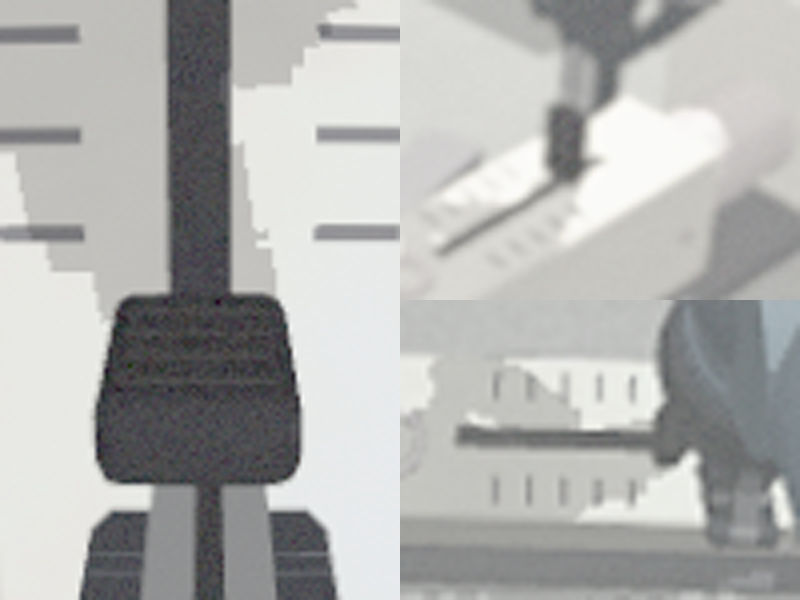

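The enlarged view shows nothing in the lever's way. Its front edge is about 9 mm short of the first mark pair, where the ramp of the first hump begins. I'll press harder, keeping the commanded end well short of the third hump.

>>> send_rows --series '[[[0,0.3,0,0,0,0,0],[0,0.3,0,0,0,0,0],[0,0.3,0,0,0,0,0],[0,0.2,0,0,0,0,0],[0,0,0,0,0,0,0]]]'

```text
time: 13.9
ee_pos: [574.8, -95.5, 122.1]
tcp_rot: [-3.141, 0.01, 1.52]
ft_force: [-1.5, -1.7, 0.1]
grip_width: -0.3
grasp_force: 1.4
```

>>> send_rows --series '[[[0,0.1,0,0,0,0,0],[0,0.1,0,0,0,0,0],[0,0.1,0,0,0,0,0],[0,0,0,0,0,0,0]]]'

```text
time: 14.3
ee_pos: [575.2, -88.5, 122.1]
tcp_rot: [-3.141, 0.008, 1.526]
ft_force: [-0.5, -10.5, -0.5]
grip_width: 0.3
grasp_force: 5.3
```

>>> send_rows --series '[[[0,0.1,0,0,0,0,0],[0,0.1,0,0,0,0,0],[0,0.1,0,0,0,0,0],[0,0,0,0,0,0,0]]]'

```text
time: 14.7
ee_pos: [575.2, -88.2, 122.2]
tcp_rot: [-3.141, 0.011, 1.525]
ft_force: [-0.6, -14.1, 0.2]
grip_width: -0.0
grasp_force: 6.8
```

```bash
python3 - <<'E'
from h import *
f=front();print(f,[y-6+56.3+45 for y in f]);s=arm.sense();print(s['wrist_torque'],s['ft_force'],s['tcp_rot'],s['joint_torque'])
E
```

```text
[np.float64(-66.0), np.float64(-67.0)] [np.float64(29.299999999999997), np.float64(28.299999999999997)]
[-2.92114855  0.18840241 -0.01962213] [ -0.72031927 -14.04080577   0.42596347] [-3.14069479  0.01125372  1.52468371] [-7.92953163e+00 -3.82545483e+01 -1.28329673e+01 -2.05524445e+01
 -3.40806060e+00 -7.86888991e-01 -9.49222158e-03]
```

The lever broke free and now sits in the first click, with the edge reading about 29 mm. Breaking out takes roughly 20 N, and the last jump stayed controlled. I continue in small steps to the second click.

>>> send_rows --series '[[[0,0.1,0,0,0,0,0],[0,0.1,0,0,0,0,0],[0,0.1,0,0,0,0,0],[0,0.1,0,0,0,0,0],[0,0,0,0,0,0,0]]]'

```text
time: 15.25
ee_pos: [575.2, -87.7, 122.2]
tcp_rot: [-3.14, 0.015, 1.523]
ft_force: [-0.5, -17.8, 0.7]
grip_width: -0.0
grasp_force: 8.8
```

>>> send_rows --series '[[[0,0.1,0,0,0,0,0],[0,0.1,0,0,0,0,0],[0,0,0,0,0,0,0]]]'

```text
time: 15.55
ee_pos: [575.6, -79.3, 122.1]
tcp_rot: [-3.141, 0.005, 1.523]
ft_force: [-0.6, -0.9, -1.3]
grip_width: 0.1
grasp_force: 0.8
```

>>> send_rows --series '[[[0,0,0,0,0,0,0],[0,0,0,0,0,0,0]]]'

```text
time: 15.75
ee_pos: [575.9, -74.9, 122.2]
tcp_rot: [-3.141, 0.003, 1.53]
ft_force: [-0.2, -7.1, -0.8]
grip_width: -0.3
grasp_force: 3.4
```

```bash
python3 - <<'E'
from h import *
f=front();print(f,[y-6+56.3+45 for y in f])
E
```

```text
[np.float64(-52.5), np.float64(-53.5)] [np.float64(42.8), np.float64(41.8)]
```

The lever is in the second click, reading about 43 mm. I push on to the third in the same way.

>>> send_rows --series '[[[0,0.2,0,0,0,0,0],[0,0.2,0,0,0,0,0],[0,0.2,0,0,0,0,0],[0,0.1,0,0,0,0,0],[0,0,0,0,0,0,0]]]'

```text
time: 16.3
ee_pos: [575.9, -74.0, 122.3]
tcp_rot: [-3.141, 0.011, 1.526]
ft_force: [-1.4, -13.7, 0.1]
grip_width: -0.0
grasp_force: 6.9
```

>>> send_rows --series '[[[0,0.1,0,0,0,0,0],[0,0.1,0,0,0,0,0],[0,0,0,0,0,0,0]]]'

```text
time: 16.6
ee_pos: [575.9, -73.7, 122.3]
tcp_rot: [-3.14, 0.013, 1.525]
ft_force: [-1.8, -15.7, 0.9]
grip_width: -0.2
grasp_force: 7.9
```

>>> send_rows --series '[[[0,0.1,0,0,0,0,0],[0,0.1,0,0,0,0,0],[0,0,0,0,0,0,0]]]'

```text
time: 16.9
ee_pos: [576.5, -61.2, 122.2]
tcp_rot: [-3.141, -0.001, 1.53]
ft_force: [0.4, -3.7, -1.6]
grip_width: 0.0
grasp_force: 3.2
```

>>> send_rows --series '[[[0,-0.8,0,0,0,0,0],[0,-0.8,0,0,0,0,0],[0,-0.8,0,0,0,0,0],[0,-0.8,0,0,0,0,0],[0,0,0,0,0,0,0]]]'

```text
time: 17.4
ee_pos: [575.3, -95.9, 122.2]
tcp_rot: [3.142, 0.001, 1.527]
ft_force: [-0.7, -0.9, -0.9]
grip_width: 0.3
grasp_force: 0.0
```

```bash
python3 - <<'E'
from h import *
f=front();print(f,[y-6+56.3+45 for y in f])
need((512.7,371.4,200),1.5355)
E
```

```text
[np.float64(-37.0), np.float64(-38.0)] [np.float64(58.3), np.float64(57.3)]
pos [575.3 -94.9 122.2] F [ 0.6  0.5 -0.8] t 17.45
shift cm [46.32 -8.25 -7.78] turn [-0.    -0.    -0.007]
```

The lever reads about 57.8 mm, so it is in the third click and the finger is clear. Next is the button.

>>> send_rows --series '[[[0,0,0,-4,0,0,0],[0,0,0,-4,0,0,0],[0,2,0,-3,0,0,0],[0,4,-0.8,0,0,0,0],[0,4,-0.8,0,0,0,0],[0,4,-0.8,0,0,0,0],[0,4,-0.8,0,0,0,0],[0,4,-0.8,0,0,0,0]]]'

```text
time: 18.25
ee_pos: [543.7, 129.8, 232.5]
tcp_rot: [3.141, -0.0, 1.53]
ft_force: [1.0, -0.4, 0.8]
grip_width: -0.4
grasp_force: 0.0
```

>>> send_rows --series '[[[0,4,-0.8,0,0,0,0],[0,4,-0.8,0,0,0,0],[0,4,-0.8,0,0,0,0],[0,4,-0.8,0,0,0,0],[0,4,-0.8,0,0,0,0],[0,2,-0.8,0,0,0,0],[0,0,0,0,0,0,0],[0,0,0,0,0,0,0]]]'

```text
time: 19.05
ee_pos: [504.9, 349.7, 232.1]
tcp_rot: [-3.141, 0.001, 1.532]
ft_force: [0.2, -1.8, 0.4]
grip_width: -0.0
grasp_force: 0.0
```

```bash
python3 - <<'E'
from h import *
need((512.7,371.4,70),1.5355)
snap('top','t9.png');snap('wrist','w9.png');snap('side','s9.png')
for c in('top','wrist','side'):
    for k,z in(('shutter_top',42),('lever_top',132)):
        for d in arm.search_frame(c,k)[:3]:
            b=d['bbox'];u,v=b[0]*560,b[1]*420
            print(c,k,round(d['p'],2),np.round([u,v,b[2]*560,b[3]*420]),np.round(atz(c,u,v,z),1))
# third-click check in top view: dark pixels of lever along slot
im=cv2.imread('pics/top1.png').max(2);im2=cv2.imread('pics/t9.png').max(2)
print('lever shift',atz('top',*np.flip(np.argwhere((im2[190:230,295:385]<60)&(im[190:230,295:385]>110)).mean(0)+[190,295]),112))
# button as dark disc inside bright ring in the wrist view
print('expect',proj('wrist',(512.7,371.4,42)))
g=cv2.medianBlur(cv2.imread('pics/w9.png',0),3)
print(cv2.HoughCircles(g,cv2.HOUGH_GRADIENT,1,20,param1=120,param2=18,minRadius=8,maxRadius=40))
E
```

```text
pos [504.9 349.7 232.1] F [ 0.2 -1.8  0.4] t 19.05
shift cm [ 2.21  0.7  16.21] turn [-0.     0.001 -0.004]
top lever_top 0.34 [380. 215. 216.  69.] [ 555.2 -138.   132. ]
wrist shutter_top 0.78 [287. 169.  28.  25.] [513.4 366.1  42. ]
wrist shutter_top 0.4 [246. 298.   9.  16.] [457.4 210.3  42. ]
side shutter_top 0.77 [187. 307.  19.  12.] [519.  363.1  42. ]
side shutter_top 0.5 [265. 276.  19.  16.] [473.4 205.5  42. ]
side shutter_top 0.24 [339. 177. 156. 132.] [ 579.5 -168.4   42. ]
side lever_top 0.52 [311. 175.  13.  14.] [558.9 -25.  132. ]
lever shift [577.19239469 -44.21058754 112.        ]
expect (np.float64(286.7193266559352), np.float64(164.5613820897563))
[[[287.5 165.5  14.1]
  [264.5  90.5  12.8]
  [465.5 279.5  11.8]
  [250.5 298.5  16.3]
  [476.5 239.5  11.3]
  [288.5 290.5  10.6]
  [285.5 144.5  11.8]]]
```

The lever stands at y = -44.2, right on the third mark at -44.3. The wrist view puts the button within 1 mm of my estimate, so I descend.

>>> send_rows --series '[[[0,1.1,0.4,3,0,0,0],[0,1.1,0.3,3,0,0,0],[0,0,0,4,0,0,0],[0,0,0,4,0,0,0],[0,0,0,2,0,0,0],[0,0,0,0,0,0,0],[0,0,0,0,0,0,0]]]'

```text
time: 20.2
ee_pos: [513.6, 371.3, 72.6]
tcp_rot: [-3.142, -0.0, 1.53]
ft_force: [-0.1, 0.5, 1.0]
grip_width: -0.0
grasp_force: 0.0
```

```bash
python3 - <<'E'
from h import *
need((513,371.4,50),1.5355)
im=snap('wrist','w10.png');b=arm.search_frame('wrist','shutter_top')[:1]
print([(d['p'],atz('wrist',d['bbox'][0]*560,d['bbox'][1]*420,42)) for d in b])
E
```

```text
pos [513.6 371.3  72.6] F [-0.1  0.5  1. ] t 20.2
shift cm [ 0.01 -0.06  2.26] turn [-0.    -0.    -0.006]
[(0.83, array([515.2618369 , 370.73546233,  42.        ]))]
```

>>> send_rows --series '[[[0,0,0,1,0,0,0],[0,0,0,0.8,0,0,0],[0,0,0,0.4,0,0,0],[0,0,0,0,0,0,0]]]'

```text
time: 20.7
ee_pos: [514.1, 371.5, 50.8]
tcp_rot: [3.14, -0.001, 1.53]
ft_force: [0.9, -0.2, 5.0]
grip_width: -0.3
grasp_force: 2.2
```

>>> send_rows --series '[[[0,0,0,0.3,0,0,0],[0,0,0,0.3,0,0,0],[0,0,0,0,0,0,0]]]'

```text
time: 21.0
ee_pos: [514.2, 371.7, 49.8]
tcp_rot: [3.139, 0.002, 1.529]
ft_force: [-5.1, -6.7, 25.8]
grip_width: -0.2
grasp_force: 12.9
```

>>> send_rows --series '[[[0,0,0,0.3,0,0,0],[0,0,0,0.3,0,0,0],[0,0,0,0,0,0,0]]]'

```text
time: 21.3
ee_pos: [514.4, 371.7, 49.3]
tcp_rot: [3.138, 0.006, 1.529]
ft_force: [-13.5, -14.2, 51.5]
grip_width: 0.2
grasp_force: 25.4
```

>>> send_rows --series '[[[0,0,0,0.2,0,0,0],[0,0,0,0.2,0,0,0],[0,0,0,0,0,0,0]]]'

```text
time: 21.6
ee_pos: [514.5, 371.9, 48.9]
tcp_rot: [3.137, 0.008, 1.529]
ft_force: [-17.6, -18.6, 68.7]
grip_width: -0.2
grasp_force: 33.7
```

>>> send_rows --series '[[[0,0,0,-0.8,0,0,0],[0,0,0,-0.8,0,0,0],[0,0,0,-0.7,0,0,0],[0,0,0,0,0,0,0]]]'

```text
time: 22.0
ee_pos: [513.4, 371.2, 57.6]
tcp_rot: [3.141, -0.0, 1.53]
ft_force: [0.0, 0.8, 0.3]
grip_width: -0.0
grasp_force: 0.0
```

>>> send_rows --series '[[[0,0,0,0.3,0,0,0],[0,0,0,0.2,0,0,0],[0,0,0,0,0,0,0]]]'

```text
time: 22.3
ee_pos: [513.3, 371.0, 51.6]
tcp_rot: [-3.141, 0.0, 1.53]
ft_force: [-0.3, 0.2, 3.2]
grip_width: -0.1
grasp_force: 2.0
```

>>> send_rows --series '[[[0,0,0,0.2,0,0,0],[0,0,0,0,0,0,0]]]'

```text
time: 22.5
ee_pos: [513.3, 371.0, 50.3]
tcp_rot: [-3.141, 0.001, 1.53]
ft_force: [0.2, -0.6, 3.6]
grip_width: -0.2
grasp_force: 2.4
```

>>> send_rows --series '[[[0,0,0,0.2,0,0,0],[0,0,0,0,0,0,0]]]'

```text
time: 22.7
ee_pos: [513.3, 371.1, 50.1]
tcp_rot: [3.142, 0.002, 1.53]
ft_force: [-2.2, -2.4, 13.0]
grip_width: -0.1
grasp_force: 6.6
```

>>> send_rows --series '[[[0,0,0,0.2,0,0,0],[0,0,0,0,0,0,0]]]'

```text
time: 22.9
ee_pos: [513.4, 371.1, 49.9]
tcp_rot: [3.141, 0.003, 1.53]
ft_force: [-4.7, -5.5, 21.2]
grip_width: 0.2
grasp_force: 10.8
```

>>> send_rows --series '[[[0,0,0,-0.6,0,0,0],[0,0,0,-0.5,0,0,0],[0,0,0,0,0,0,0]]]'

```text
time: 23.2
ee_pos: [513.1, 371.0, 57.0]
tcp_rot: [-3.141, 0.0, 1.53]
ft_force: [0.3, -0.4, 0.1]
grip_width: -0.1
grasp_force: 0.0
```

>>> send_rows --series '[[[0,0,0,0.15,0,0,0],[0,0,0,0,0,0,0]]]'

```text
time: 23.4
ee_pos: [512.9, 370.8, 54.9]
tcp_rot: [-3.14, 0.0, 1.53]
ft_force: [-0.1, -0.0, 2.4]
grip_width: 0.4
grasp_force: 1.0
```

>>> send_rows --series '[[[0,0,0,0.1,0,0,0],[0,0,0,0,0,0,0]]]'

```text
time: 23.6
ee_pos: [512.9, 370.9, 54.4]
tcp_rot: [-3.141, 0.001, 1.53]
ft_force: [-1.4, -0.3, 2.6]
grip_width: -0.1
grasp_force: 1.2
```

>>> send_rows --series '[[[0,0,0,0.1,0,0,0],[0,0,0,0,0,0,0]]]'

```text
time: 23.8
ee_pos: [513.0, 370.9, 53.6]
tcp_rot: [-3.141, 0.001, 1.53]
ft_force: [-1.4, -1.5, 2.4]
grip_width: -0.2
grasp_force: 1.4
```

>>> send_rows --series '[[[0,0,0,0.1,0,0,0],[0,0,0,0,0,0,0]]]'

```text
time: 24.0
ee_pos: [513.0, 370.9, 52.7]
tcp_rot: [-3.141, 0.001, 1.53]
ft_force: [-2.0, -1.7, 3.9]
grip_width: -0.2
grasp_force: 1.7
```

The spring force rises from about 2 N at z = 55 to about 5 N at z = 50.2, where there is a hard stop. That matches 6 mm of travel and 5 N, so the button was pressed fully. Now I retract and check.

>>> send_rows --series '[[[0,0,0,-1,0,0,0],[0,0,0,-3,0,0,0],[0,0,0,-4,0,0,0],[0,0,0,-4,0,0,0],[0,0,0,0,0,0,0],[0,0,0,0,0,0,0]]]'

```text
time: 24.6
ee_pos: [514.2, 371.9, 174.7]
tcp_rot: [3.138, -0.002, 1.53]
ft_force: [0.2, -0.5, -1.0]
grip_width: 0.0
grasp_force: 0.0
```

```bash
python3 - <<'E'
from h import *
snap('top','t11.png')
a=cv2.imread('pics/top1.png').max(2);b=cv2.imread('pics/t9.png').max(2);c=cv2.imread('pics/t11.png').max(2)
for i in(b,c):print('lever',atz('top',*np.flip(np.argwhere((i[190:230,295:385]<60)&(a[190:230,295:385]>110)).mean(0)+[190,295]),112))
for n,(u,v) in dict(obj=(311,168),oil=(327,260),box=(355,172),ring=(302,212),dish=(289,263),driver=(150,192),weight=(125,254)).items():
    r=15;print(n,np.abs(a[v-r:v+r,u-r:u+r].astype(int)-c[v-r:v+r,u-r:u+r]).mean().round(1))
s=arm.sense();print(s['ee_pos'],s['ft_force'],s['time'])
E
```

```text
lever [577.19239469 -44.21058754 112.        ]
lever [576.89991    -44.23010496 112.        ]
obj 6.6
oil 6.6
box 6.6
ring 8.8
dish 7.5
driver 6.6
weight 26.3
[513.35124281 370.72922793 172.80394443] [-0.29437558 -0.16286902 -0.03993907] 24.65
```

```bash
python3 -c "
from station import arm
print(arm.job_done())"
```

```text
the job is handed in; nothing more can be done
None
```

The lever is in the third click (standing at y = -44.2 mm against the mark at -44.3 mm), and the grey release button was then pressed fully down and released. I touched the button three times while checking its travel, two of them full presses, and the hardest push reached about 69 N. The bystanders look undisturbed in the top view, except that the weight could not be checked because its patch of the picture had changed, probably from the arm or its shadow. The job was handed in at about 25 s.

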